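# Unlatch the tack-welding fixture and unload the bracket

## Robot

A 6-joint arm with a two-finger parallel gripper is mounted at the origin on the work surface. World frame = base frame: x ahead of the robot, y to its left, z up, the work surface at z = 0. Lengths are in mm, angles in rad, forces in N, time in s.
With the tool pointing down it reaches from about 150 to 775 mm from the base axis. Payload 6.1 kg.
Tool frame: the origin (TCP) lies midway between the tips of the shut fingers; the grasp point (between the pads) lies env.pinch_z behind it (env.pinch_z is the distance from the TCP to the grasp point, in mm); x points along the fingers, y is the direction in which the jaws open and shut, and the axes are right-handed (so a half turn about x gives the same grasp; the last joint's range is limited). The gripper opens to 85 mm and grips with 20 to 120 N. Pads are 22 mm wide; open, the fingers measure 114 mm over their backs; the gripper's body (76 mm by 85 mm) begins 54 mm behind the grasp point. The pads swing forward as they close: fully open they stand 13 mm farther back than shut.
Start: joints at [-1.322, 0.126, -0.04, 1.405, 0, 1.571], TCP at [129.271, -508.819, 191.695] pointing down, gripper open.
Joint ranges: [-2.72, 2.72], [-0.95, 1.95], [-1.27, 1.35], [-1.78, 2.02], [-1.46, 1.47], [-3.14, 3.14]. Speed limits (rad/s): [2.39, 2.39, 3.01, 3.14, 3.14, 3.14].

## Interface

Orientations are given as a unit quaternion [x, y, z, w].
In Python, from cell import env, viewer gives the robot as it stands. The module is installed in compiled form; this text tells all that it offers.
- The arm moves only by the tool play_rows, never from a script. Its argument "deltas" is a list of rows, each a list of 6 numbers: the shift along the world's x, y, z in units of 30 mm (1.0 is 30 mm), then the turn, a rotation vector about the world's x, y, z in units of 5 degrees (1.0 is 5 degrees). In form: [[x, y, z, ax, ay, az], ...]. A call has 1 to 5 rows; each row is the pose to reach, as a shift and turn from the pose measured when the call began; what a row does not reach only later rows make up. A row lasts 1/12 s, in which the tool goes at most 41.7 mm and 7.16 degrees, less where a joint would pass 70% of its speed; a pose out of reach is approached as far as the arm can. A call with a gripper value outside its range is refused whole. "gripper" is the finger opening in mm, from 0 to 85.4, set as the call begins (left out, the last holds). The fingers move at their own pace and stop on an object; "newtons" is the grip in N (left out, the last holds). Time passes only in rows, so rows that repeat a pose let the fingers close. It gives the time, the measured TCP pose, the force and the opening at its end, in the units of the state.
- env.get_obs(): the state, without advancing time (a new reading comes with each control period).
- viewer.get_image(name): name is "side" or "top" or "wrist"; returns a dict with "frame" (420x560x3 uint8, red, green, blue), "vertical_fov" (degrees; the focal length in pixels is half the picture's height over the tangent of half this angle, whatever the lens; pixels are square), "cx", "cy" (the principal point, pixels), "rvec" (rotation vector, rad) and "tvec" (3), from world to camera coordinates, as OpenCV has them. Camera axes: x right, y down, z forward; pixel columns grow to the right and rows downward; lengths in mm; the calibration is good to about 2 mm. A picture is of the moment at which its call begins. There is no depth.
- env.close_job(): hands the job in, once; it reports no verdict.
The state is a dict: "clock": time; "joint_pos": joint angles; "qd": joint speeds; "joint_efforts": joint torques, N m; "tcp_pos": TCP position; "tcp_rot": TCP orientation; "wrist_force": force on the tool from outside, world axes, zero at the start; "wrist_torque": the same for the moment, N m; "finger_gap": finger opening in mm.
Only numpy, scipy, OpenCV 4.12 (cv2) and the standard library are available. Lean on these libraries where they do the work, as an engineer would, in place of code of your own. Each camera call takes 0.05 s, during which the arm holds its last target.

## Task

The bracket in the tack-welding fixture is finished. Press down the black pad of the fixture's latch firmly but without forcing it until it lets go, move clear so that the sprung gate swings fully open on its own with nothing touching it, then lift the bracket out and set it down gently, upright on its flat base, on the plywood board with the two finished ones, without pushing those about.

Things in the scene. Friction and masses are not known exactly. Their poses are not given: they have to be found in the camera images.
- fixture: Grey steel fixture, bolted down. Origin: centre of the underside of its base plate, 320 (x) x 190 (y) x 16 mm; +x runs from latch to hinge (away from the robot), z up. In its frame (mm): latch pivot (-75, 0, 55), latch top z = 104; gate hinge (115, 0, 92); hinge posts at x = 118, y = +-74, 12 wide, top z = 104.
- pad_place (a point): Point on the fixture, (-120, 0, 98) in its frame: the highest place of the top of the latch's black round pad (28 mm across, slightly domed). The pad sits on an adjusting screw that is set differently each time: its top lies 0 to 26 mm straight below this point and is not measured; find it by feel, pressing straight down.
- latch: Dark rocking latch; origin on its pivot. Its nose holds the gate's tongue; its arm carries the pad 45 mm from the pivot towards -x. Pad pressed down: spring starts at about 3 N and stiffens about 1 N per mm; the gate is let go after 5 to 6 mm of travel (about 0.12 rad) at 6 to 9 N; solid stop at about 8 mm and 9 N; bends at over 18 N. Springs back when released.
- gate: Sprung steel frame 165 x 112 x 8 mm with cross bar, level over the bracket; origin on the hinge at its far end; closed, its axes match the fixture's and it extends to -x (tongue tip at fixture x = -57). Let go, it swings up and over to +x in 1 to 2 s, 1.8 rad about +y, top 265 mm above the bench, and stays. Nothing may touch it, so keep the hand from overhanging it while pressing.
- nest (a point): Floor of the fixture's nest, under the bracket's middle, on top of the base plate. End stops stand 20 mm high at 47 mm either way along fixture x; side locators 10 mm high, 50 long, stand from 27 to 35 mm either way along y. The bracket has 2 mm play.
- bracket_center (a point): Centre, half-way up, of the loose bracket (steel, 0.25 to 0.5 kg): dark open tub 90 (x) x 50 (y) x 60 mm (z), 4 mm walls with slots, flat floor. Stands in the nest, axes along the fixture's. Its two long walls (outer faces at y = +-25) are full height: grip it across them, in the upper half, once the gate is open.
- board: Plywood board fixed on the bench. Origin: centre of its underside; 260 (x) x 240 (y) x 12 mm. Two finished brackets stand on its +x half (about x = 75, y = +-60 mm, lengths along y).
- free_place (a point): Middle of the free half of the board, on its top face, 60 mm towards -x from the board's centre; free for 60 mm each way in x and 100 mm in y. Axes as the board's.
- done1: Finished bracket of the same shape, standing on the board. Origin: centre of its underside.
- done2: Second finished bracket, standing on the board. Origin: centre of its underside.
Not all that is in view belongs to the job. What is shaped like the done1 but yellow is not meant.

How it is judged:
By the outcome, as a careful person would: the job done as asked, in the order asked, and still so for the second after the job is handed in, with the robot touching nothing.
It also fails if it takes over 61 s, if anything falls off the work surface, if the arm or the gripper's body presses on something with over 40 N, if the wrist force passes 120 N, or if a joint passes its speed limit or range.

## Working session

There is one attempt and no reset: what is moved stays moved. The work goes in short steps, Python scripts to look and compute and a tool call to move; the robot and the scene stay as the last step left them, time stands still between calls to the robot, and variables do not carry over. Pictures are saved under pics/ and viewed, and the job is handed in when it is done.

Besides the shell and the picture viewer there is one more tool, called after "Request:" as name(argument=value, ...), one argument or row to a line, values as JSON. play_rows: Moves the arm, as the interface text tells. Its arguments: {"type":"object","properties":{"deltas":{"type":"array"},"gripper":{"type":"number"},"newtons":{"type":"number"}},"required":["deltas"]}

```bash
mkdir -p pics; cat > h.py <<'E'
import numpy as np, cv2
from cell import env, viewer
def grab(name,fn):
    d=viewer.get_image(name); cv2.imwrite(f'pics/{fn}.png',d['frame'][:,:,::-1]); 
    np.savez(f'pics/{fn}.npz',**{k:np.array(v) for k,v in d.items()})
    return load(fn)
class V: pass
def load(fn):
    z=np.load(f'pics/{fn}.npz'); v=V(); v.im=z['frame']; h=v.im.shape[0]
    v.f=h/2/np.tan(np.radians(float(z['vertical_fov']))/2); v.cx=float(z['cx']); v.cy=float(z['cy'])
    v.r=z['rvec'].astype(float).ravel(); v.t=z['tvec'].astype(float).ravel(); v.R=cv2.Rodrigues(v.r)[0]
    v.K=np.array([[v.f,0,v.cx],[0,v.f,v.cy],[0,0,1]]); v.C=-v.R.T@v.t
    return v
def toz(v,uv,z):
    uv=np.atleast_2d(uv).astype(float)
    d=np.c_[(uv[:,0]-v.cx)/v.f,(uv[:,1]-v.cy)/v.f,np.ones(len(uv))]@v.R
    return v.C+d*((z-v.C[2])/d[:,2])[:,None]
def proj(v,P):
    return cv2.projectPoints(np.atleast_2d(P).astype(float),v.r,v.t,v.K,None)[0].reshape(-1,2)
E
python3 - <<'E'
from h import *
for n in('top','side','wrist'):
    v=grab(n,n+'0'); print(n,v.C.round(),v.f, v.cx,v.cy)
o=env.get_obs(); print(o, env.pinch_z)
E
```

```text
top [ 487.  -77. 1128.] 431.80390087116103 287.00163992266835 198.35824022582057
side [398. 787. 690.] 507.2822029939307 283.1579534104807 211.90625531542216
wrist [ 210. -488.  373.] 350.7216834861893 284.4604245477099 209.8870240822649
{'clock': 0.15, 'joint_pos': array([-1.32199813e+00,  1.26267087e-01, -4.04053064e-02,  1.40541219e+00,
       -9.86283939e-06,  1.57083805e+00]), 'qd': array([ 0.00015823, -0.00216749,  0.00378026, -0.00056633, -0.00060015,
        0.0010579 ]), 'joint_efforts': array([ 4.06812785e-05, -4.36273313e+01,  3.53150654e+01,  1.34735898e-02,
        5.50889331e-05,  9.77563587e-06]), 'tcp_pos': array([ 129.17757348, -508.46213272,  191.08053135]), 'tcp_rot': array([-0.70158425, -0.08817361,  0.70170421, -0.08727058]), 'wrist_force': array([-0.33210014,  0.32648799, -0.58838422]), 'wrist_torque': array([-0.07481669,  0.0298824 , -0.04205357]), 'finger_gap': 85.80763156264874} 18.700000000000003
```

View pics/top0.png

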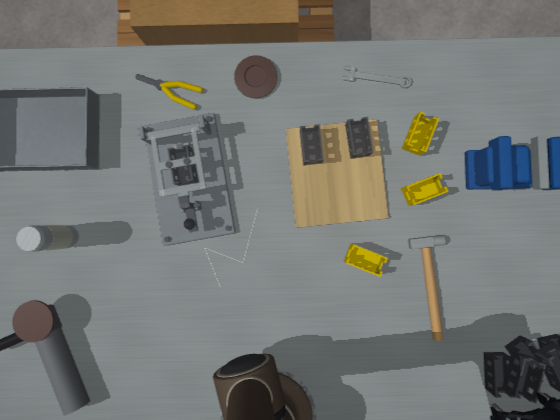

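View pics/side0.png

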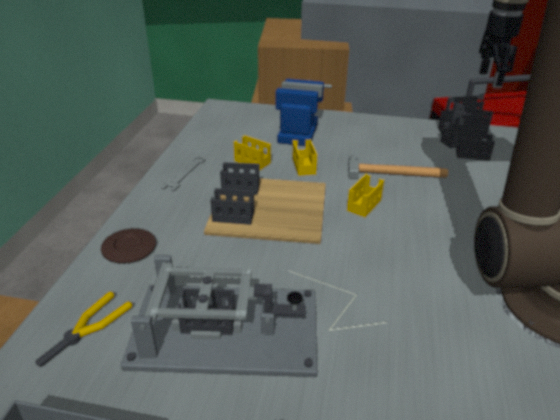

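View pics/wrist0.png

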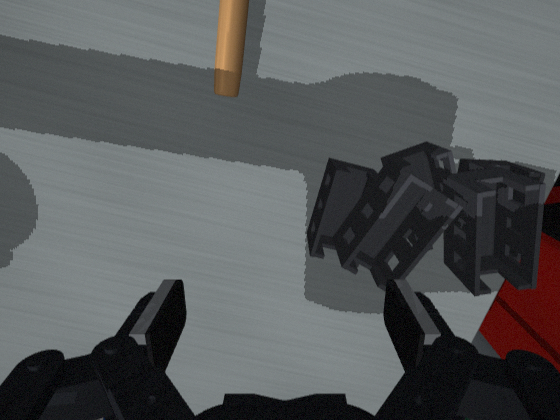

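The top view shows the fixture around (190,180) with its latch pad near (190,224), and the board around (338,175) with the two finished brackets near (311,145) and (358,137). The yellow brackets are decoys. I'll zoom in to get the corners.

```bash
python3 - <<'E'
from h import *
v=load('top0'); s=load('side0')
c=cv2.resize(v.im[100:260,120:270,::-1],None,fx=5,fy=5,interpolation=cv2.INTER_CUBIC)[:, :]
c=cv2.resize(c,None,fx=.75,fy=.75); cv2.imwrite('pics/ctop_fix.png',c)
c=cv2.resize(v.im[105:240,270:410,::-1],None,fx=4,fy=4,interpolation=cv2.INTER_CUBIC); cv2.imwrite('pics/ctop_board.png',c)
c=cv2.resize(s.im[245:385,110:340,::-1],None,fx=3.4,fy=3.4,interpolation=cv2.INTER_CUBIC); cv2.imwrite('pics/cside_fix.png',c)
E
```

```text
(no output)
```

View pics/ctop_fix.png

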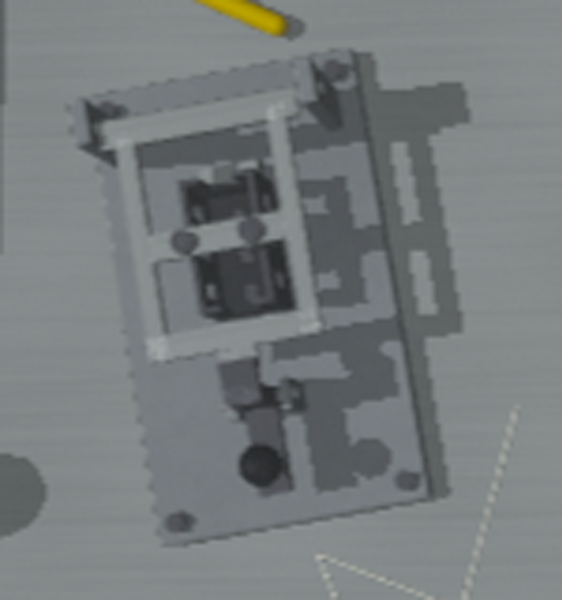

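View pics/ctop_board.png

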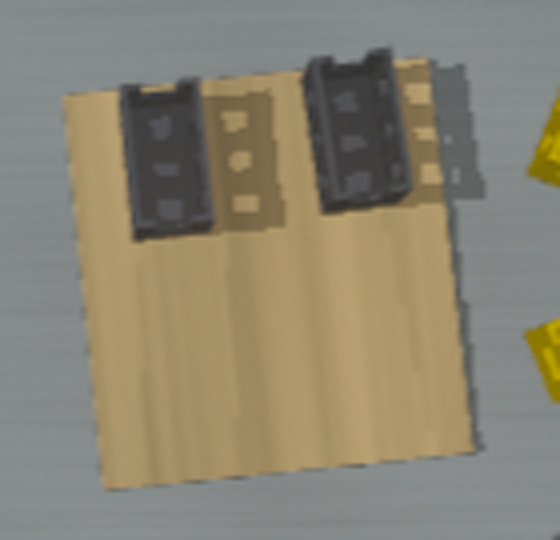

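View pics/cside_fix.png

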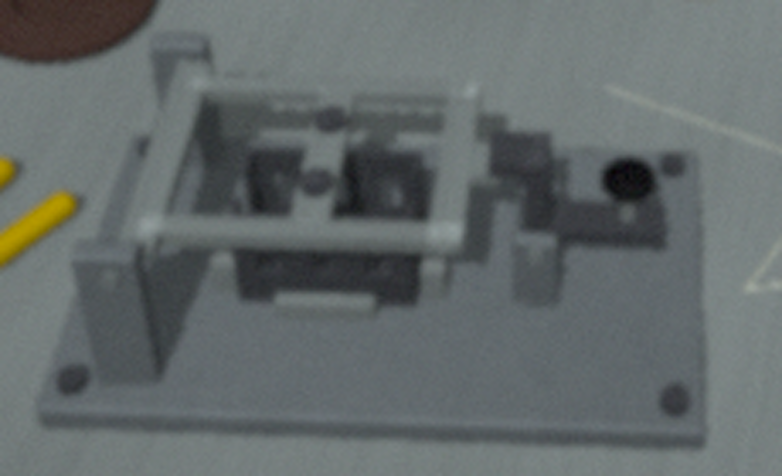

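Bracket lengths on the board run away from the robot, so the free half of the board is the near one. Next I'll cast rays for the plate and board corners and fit rigid frames.

```bash
cat >> h.py <<'E'
def fit2(M,W):
    M=np.array(M,float)[:,:2];W=np.array(W,float)[:,:2]
    mc,wc=M.mean(0),W.mean(0); A=M-mc;B=W-wc
    th=np.arctan2((A[:,0]*B[:,1]-A[:,1]*B[:,0]).sum(),(A*B).sum())
    R=np.array([[np.cos(th),-np.sin(th)],[np.sin(th),np.cos(th)]])
    t=wc-R@mc; res=W-(M@R.T+t)
    return th,t,R,res
E
python3 - <<'E'
from h import *
v=load('top0'); s=load('side0')
def ct(p): return (np.array(p,float)+.5)/3.75-.5+[120,100]
def cs(p): return (np.array(p,float)+.5)/3.4-.5+[110,245]
def cb(p): return (np.array(p,float)+.5)/4-.5+[270,105]
# fixture, top view: far right, near right, near left, far left
M=[[160,-95],[-160,-95],[-160,95],[160,95]]
W=toz(v,ct([[357,50],[428,495],[163,545],[72,102]]),16)
print(W.round(1)); print('sides',[np.linalg.norm(W[i]-W[(i+1)%4]).round(1) for i in range(4)])
print('fixT',*[np.round(a,3) for a in fit2(M,W)])
M2=[[160,95],[-160,95],[-160,-95]]
W2=toz(s,cs([[40,406],[704,432],[696,150]]),16)
print(W2.round(1)); print('fixS',*[np.round(a,3) for a in fit2(M2,W2)])
print('both',*[np.round(a,3) for a in fit2(M+M2,np.r_[W,W2])])
# pad centre rays
for z in (75,85,95): print('pad',z,toz(v,ct([[261,465]]),z).round(1),toz(s,cs([[629,178]]),z).round(1))
# board
Mb=[[130,120],[130,-120],[-130,-120],[-130,120]]
Wb=toz(v,cb([[63,95],[430,60],[472,452],[104,489]]),12); print(Wb.round(1)); print('sides',[np.linalg.norm(Wb[i]-Wb[(i+1)%4]).round(1) for i in range(4)])
print('board',*[np.round(a,3) for a in fit2(Mb,Wb)])
E
```

```text
[[778.3 127.8  16. ]
 [467.7  80.8  16. ]
 [436.3 263.7  16. ]
 [745.6 327.9  16. ]]
sides [np.float64(314.2), np.float64(185.6), np.float64(315.9), np.float64(202.8)]
fixT 0.174 [606.987 200.064] [[ 0.985 -0.173]
 [ 0.173  0.985]] [[-2.703 -6.462]
 [ 1.82   2.077]
 [ 3.344 -2.15 ]
 [-2.461  6.535]]
[[747.3 319.1  16. ]
 [437.  268.6  16. ]
 [468.5  81.5  16. ]]
fixS 0.166 [608.755 200.666] [[ 0.986 -0.166]
 [ 0.166  0.986]] [[-3.504 -1.745]
 [ 1.726  0.739]
 [ 1.778  1.005]]
both 0.17 [607.783 200.422] [[ 0.986 -0.17 ]
 [ 0.17   0.986]] [[-3.249 -6.163]
 [ 1.481  1.186]
 [ 2.298 -3.165]
 [-3.715  6.711]
 [-2.047 -2.071]
 [ 2.967  1.682]
 [ 2.266  1.82 ]]
pad 75 [[489.9 181.5  75. ]] [[492.2 170.2  75. ]]
pad 85 [[489.9 179.   85. ]] [[490.7 180.2  85. ]]
pad 95 [[489.9 176.6  95. ]] [[489.1 190.3  95. ]]
[[ 734.7  -56.2   12. ]
 [ 753.  -295.8   12. ]
 [ 497.3 -315.6   12. ]
 [ 477.4  -78.6   12. ]]
sides [np.float64(240.3), np.float64(256.4), np.float64(237.8), np.float64(258.3)]
board 0.081 [ 615.601 -186.549] [[ 0.997 -0.081]
 [ 0.081  0.997]] [[-0.736  0.194]
 [-1.912 -0.188]
 [ 1.596  1.118]
 [ 1.051 -1.124]]
```

```bash
cat >> h.py <<'E'
from scipy.spatial.transform import Rotation as Ro
FIX=np.array([608.3,200.6]); FY=0.167
def plan(target,yaw_y=None,o=None):
    """print shift (units of 30mm) and turn (units of 5deg) to target pos / jaw-axis yaw with x down"""
    o=o or env.get_obs(); p=np.array(o['tcp_pos']); R=Ro.from_quat(o['tcp_rot'])
    d=(np.array(target)-p)/30
    t=np.zeros(3)
    if yaw_y is not None:
        y=np.array([np.cos(yaw_y),np.sin(yaw_y),0]); x=np.array([0,0,-1.]); z=np.cross(x,y)
        t=(Ro.from_matrix(np.c_[x,y,z])*R.inv()).as_rotvec()/np.radians(5)
    print('pos',p.round(1),'d',d.round(3),'turn',t.round(3),'F',np.round(o['wrist_force'],2),'t',o['clock'],'gap',round(o['finger_gap'],1))
E
python3 - <<'E'
from h import *
o=env.get_obs(); M=Ro.from_quat(o['tcp_rot']).as_matrix(); print(M.round(3))
w=load('wrist0'); print('cam in tool',(M.T@(w.C-o['tcp_pos'])).round(1))
c,s=np.cos(FY),np.sin(FY); pad=FIX+np.array([c,s])*-120; print(pad)
for yy in (FY+np.pi/2,FY-np.pi/2):
    plan([*pad,130],yy); y=np.array([np.cos(yy),np.sin(yy),0]); print('tool z',np.cross([0,0,-1],y).round(2))
E
```

```text
[[-0.     0.246 -0.969]
 [ 0.001 -0.969 -0.246]
 [-1.    -0.001  0.   ]]
cam in tool [-1.823e+02  1.000e-01 -8.350e+01]
[489.96945463 180.65301945]
pos [ 129.2 -508.5  191.1] d [12.026 22.971 -2.036] turn [ 5.0000e-03 -2.2000e-02  3.5063e+01] F [-0.33  0.33 -0.59] t 0.15 gap 85.8
tool z [0.99 0.17 0.  ]
pos [ 129.2 -508.5  191.1] d [12.026 22.971 -2.036] turn [-0.014 -0.003 -0.937] F [-0.33  0.33 -0.59] t 0.15 gap 85.8
tool z [-0.99 -0.17 -0.  ]
```

Request:
play_rows(
  deltas=[
    [0.4,0.9,0.4,0,0,1.3],
    [0.9,1.8,0.7,0,0,2.6],
    [1.4,2.7,1,0,0,3.9],
    [1.9,3.6,1.2,0,0,5.2],
    [2.4,4.5,1.4,0,0,6.5],
  ],
  gripper=0,
  newtons=60,
)

```text
clock: 0.57
tcp_pos: [201.5, -372.2, 233.3]
tcp_rot: [-0.648, -0.283, 0.649, -0.282]
wrist_force: [1.8, -0.2, 0.4]
finger_gap: 25.5
```

Request:
play_rows(
  deltas=[
    [0.5,1,0,0,0,1.4],
    [1,2,0,0,0,2.8],
    [1.5,3,0,0,0,4.2],
    [2,4,0,0,0,5.6],
    [2.5,5,0,0,0,7],
  ],
)

```text
clock: 0.98
tcp_pos: [276.6, -220.6, 233.2]
tcp_rot: [-0.532, -0.466, 0.532, -0.465]
wrist_force: [0.2, 0.0, -0.1]
finger_gap: 0.2
```

Request:
play_rows(
  deltas=[
    [0.5,1,0,0,0,1.4],
    [1,2,0,0,0,2.8],
    [1.5,3,0,0,0,4.2],
    [2,4,0,0,0,5.6],
    [2.5,5,0,0,0,7],
  ],
)

```text
clock: 1.4
tcp_pos: [351.8, -69.0, 233.2]
tcp_rot: [0.365, 0.605, -0.366, 0.605]
wrist_force: [0.2, -0.3, 0.4]
finger_gap: -0.1
```

```bash
python3 - <<'E'
from h import *
plan([490,180.5,115],FY+np.pi/2); print(env.get_obs()['joint_pos'].round(2))
E
```

```text
pos [351.8 -69.  233.2] d [ 4.606  8.315 -3.941] turn [ 1.1000e-02 -3.0000e-03  1.4374e+01] F [ 0.15 -0.28  0.35] t 1.4 gap -0.1
[-0.19 -0.18 -0.25  1.51 -0.    0.89]
```

Tracking is good. I'll go on at height to just short of the pad.

Request:
play_rows(
  deltas=[
    [0.5,0.9,0,0,0,1.4],
    [1,1.8,0,0,0,2.8],
    [1.5,2.7,0,0,0,4.2],
    [2,3.6,0,0,0,5.6],
    [2.5,4.5,0,0,0,7],
  ],
)

```text
clock: 1.82
tcp_pos: [427.1, 67.7, 233.1]
tcp_rot: [0.164, 0.688, -0.165, 0.688]
wrist_force: [0.3, -0.1, 0.2]
finger_gap: -0.1
```

Request:
play_rows(
  deltas=[
    [0.4,0.8,0,0,0,1.4],
    [0.8,1.6,0,0,0,2.8],
    [1.2,2.3,0,0,0,4.2],
    [1.6,3,0,0,0,5.6],
    [2.1,3.82,0,0,0,7],
  ],
)

```text
clock: 2.23
tcp_pos: [490.1, 183.2, 233.0]
tcp_rot: [-0.052, 0.705, 0.051, 0.705]
wrist_force: [0.7, 0.4, 0.1]
finger_gap: 0.3
```

```bash
python3 - <<'E'
from h import *
grab('wrist','wrist1')
plan([490,180.5,115],FY+np.pi/2); print(env.get_obs()['joint_pos'].round(2))
E
```

```text
pos [492.6 187.  231.6] d [-0.087 -0.217 -3.888] turn [-0.01 -0.    0.14] F [ 0.85  1.63 -0.45] t 2.2833 gap -0.4
[0.36 0.13 0.06 1.49 0.   0.21]
```

View pics/wrist1.png

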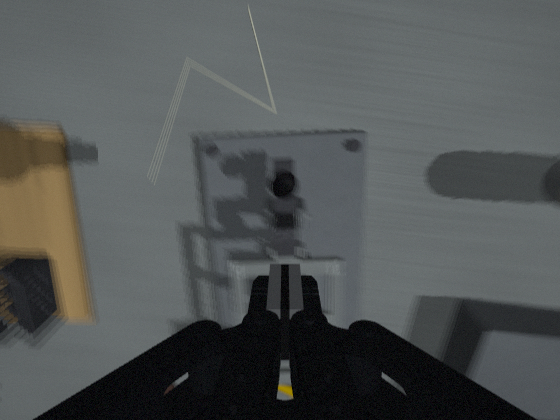

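The wrist view was blurred because the arm was still settling, but the pad shows at (285,183). I'll descend above the pad and look again.

Request:
play_rows(
  deltas=[
    [-0.08,-0.21,-0.6,0,0,0.13],
    [-0.08,-0.21,-1.3,0,0,0.13],
    [-0.08,-0.21,-2,0,0,0.13],
    [-0.08,-0.21,-2.6,0,0,0.13],
    [-0.08,-0.21,-3,0,0,0.13],
  ],
)

```text
clock: 2.7
tcp_pos: [489.1, 180.3, 139.3]
tcp_rot: [-0.058, 0.706, 0.059, 0.704]
wrist_force: [1.0, -0.3, 0.5]
finger_gap: 0.1
```

Request:
play_rows(
  deltas=[
    [0,0,0,0,0,0],
    [0,0,0,0,0,0],
  ],
)

```text
clock: 2.87
tcp_pos: [488.2, 179.9, 138.3]
tcp_rot: [-0.059, 0.706, 0.058, 0.703]
wrist_force: [-1.0, -0.1, 0.1]
finger_gap: -0.2
```

```bash
python3 - <<'E'
from h import *
plan([490,180.5,102],FY+np.pi/2)
grab('wrist','wrist2'); grab('side','side2')
plan([490,180.5,102],FY+np.pi/2)
E
```

```text
pos [488.2 179.9 138.3] d [ 0.059  0.021 -1.212] turn [ 0.011 -0.058  0.02 ] F [-1.03 -0.11  0.11] t 2.8667 gap -0.2
pos [489.4 180.3 140. ] d [ 0.019  0.006 -1.268] turn [-0.002 -0.022  0.019] F [ 0.54 -0.3   0.55] t 2.9667 gap -0.3
```

View pics/wrist2.png

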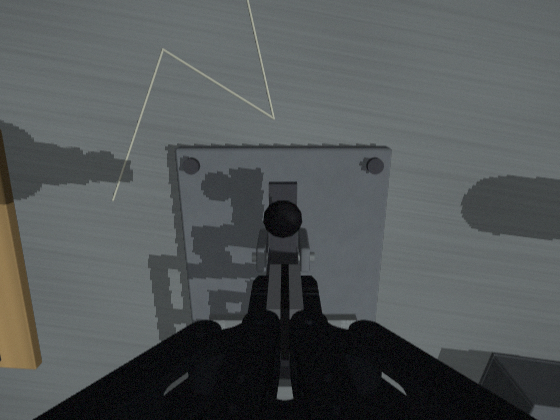

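View pics/side2.png

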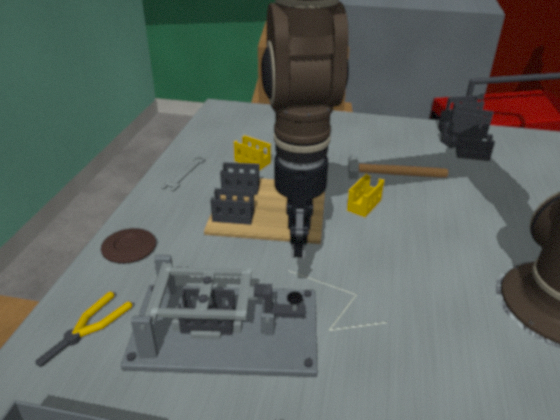

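The wrist view is sharp: near plate corners at (177,148) and (391,148), pad at (283,218). The side view shows the fingertips at about (300,253), above the pad at (295,298).

```bash
python3 - <<'E'
from h import *
w=load('wrist2'); 
C=toz(w,[[177.5,148],[391,148]],16); print(C.round(1)); d=C[1]-C[0]; print(np.linalg.norm(d[:2]),np.arctan2(-d[0],d[1]))
m=C.mean(0)[:2]; print('fix centre',m+160*np.array([np.cos(FY),np.sin(FY)]))
for z in (75,80,85,90): print(z,toz(w,[[283,217]],z).round(1))
v=load('top0')
E
```

```text
[[467.2  82.   16. ]
 [436.8 264.5  16. ]]
185.07791857286247 0.1651702797739854
fix centre [609.75604946 199.86393884]
75 [[493.8 179.4  75. ]]
80 [[492.  179.1  80. ]]
85 [[490.2 178.8  85. ]]
90 [[488.4 178.6  90. ]]
```

Three views agree: pad at about (490,180), with its top near z=85. I'll descend to z≈100, then feel for it.

Request:
play_rows(
  deltas=[
    [0,0,-0.4,0,0,0],
    [0,0,-0.8,0,0,0],
    [0,0,-1.1,0,0,0],
    [0,0,-1.3,0,0,0],
    [0,0,-1.3,0,0,0],
  ],
)

```text
clock: 3.38
tcp_pos: [489.0, 180.1, 100.3]
tcp_rot: [-0.058, 0.706, 0.058, 0.704]
wrist_force: [-0.6, -0.7, 0.0]
finger_gap: -0.2
```

Request:
play_rows(
  deltas=[
    [0,0,0,0,0,0],
    [0,0,0,0,0,0],
    [0,0,0,0,0,0],
  ],
)

```text
clock: 3.63
tcp_pos: [489.4, 180.3, 100.9]
tcp_rot: [-0.058, 0.705, 0.058, 0.704]
wrist_force: [0.1, 0.1, 0.3]
finger_gap: -0.1
```

Request:
play_rows(
  deltas=[
    [0,0,-0.04,0,0,0],
    [0,0,-0.08,0,0,0],
    [0,0,-0.12,0,0,0],
  ],
)

```text
clock: 3.88
tcp_pos: [489.6, 180.3, 97.5]
tcp_rot: [-0.058, 0.705, 0.058, 0.704]
wrist_force: [-0.4, -0.7, 0.7]
finger_gap: 0.2
```

Request:
play_rows(
  deltas=[
    [0,0,-0.05,0,0,0],
    [0,0,-0.1,0,0,0],
    [0,0,-0.13,0,0,0],
  ],
)

```text
clock: 4.13
tcp_pos: [489.4, 180.3, 93.3]
tcp_rot: [-0.058, 0.705, 0.058, 0.704]
wrist_force: [0.4, 0.2, 0.0]
finger_gap: -0.2
```

Request:
play_rows(
  deltas=[
    [0,0,-0.05,0,0,0],
    [0,0,-0.1,0,0,0],
  ],
)

```text
clock: 4.3
tcp_pos: [489.4, 180.3, 90.1]
tcp_rot: [-0.058, 0.705, 0.058, 0.704]
wrist_force: [-0.3, 1.3, -0.1]
finger_gap: 0.3
```

Request:
play_rows(
  deltas=[
    [0,0,-0.04,0,0,0],
    [0,0,-0.07,0,0,0],
  ],
)

```text
clock: 4.47
tcp_pos: [489.3, 180.2, 87.7]
tcp_rot: [-0.058, 0.706, 0.058, 0.704]
wrist_force: [0.0, -0.8, -0.2]
finger_gap: 0.3
```

Request:
play_rows(
  deltas=[
    [0,0,-0.04,0,0,0],
    [0,0,-0.07,0,0,0],
  ],
)

```text
clock: 4.63
tcp_pos: [489.2, 180.2, 85.4]
tcp_rot: [-0.058, 0.706, 0.058, 0.704]
wrist_force: [-0.0, -0.0, 0.2]
finger_gap: -0.3
```

Request:
play_rows(
  deltas=[
    [0,0,-0.04,0,0,0],
    [0,0,-0.07,0,0,0],
  ],
)

```text
clock: 4.8
tcp_pos: [489.2, 180.2, 83.2]
tcp_rot: [-0.058, 0.706, 0.058, 0.704]
wrist_force: [-0.2, 0.8, -0.2]
finger_gap: 0.1
```

Request:
play_rows(
  deltas=[
    [0,0,-0.03,0,0,0],
    [0,0,-0.06,0,0,0],
  ],
)

```text
clock: 4.97
tcp_pos: [489.2, 180.2, 81.3]
tcp_rot: [-0.058, 0.706, 0.058, 0.704]
wrist_force: [0.1, 1.0, -0.4]
finger_gap: -0.1
```

Request:
play_rows(
  deltas=[
    [0,0,-0.04,0,0,0],
    [0,0,-0.07,0,0,0],
  ],
)

```text
clock: 5.13
tcp_pos: [489.2, 180.2, 79.0]
tcp_rot: [-0.058, 0.706, 0.058, 0.704]
wrist_force: [-0.6, 0.1, -0.5]
finger_gap: -0.2
```

Request:
play_rows(
  deltas=[
    [0,0,-0.03,0,0,0],
    [0,0,-0.06,0,0,0],
  ],
)

```text
clock: 5.3
tcp_pos: [489.2, 180.2, 77.1]
tcp_rot: [-0.058, 0.706, 0.058, 0.704]
wrist_force: [-0.6, -1.1, 0.2]
finger_gap: 0.1
```

```bash
python3 - <<'E'
from h import *
s=grab('side','side3'); w=grab('wrist','wrist3')
print(proj(s,[[489.2,180.2,77],[489.2,180.2,85]]),env.get_obs()['tcp_pos'])
c=cv2.resize(s.im[200:340,220:360,::-1],None,fx=4,fy=4,interpolation=cv2.INTER_CUBIC); cv2.imwrite('pics/cs3.png',c)
c=cv2.resize(w.im[130:330,180:390,::-1],None,fx=3,fy=3,interpolation=cv2.INTER_CUBIC); cv2.imwrite('pics/cw3.png',c)
E
```

```text
[[295.38533966 300.5450614 ]
 [295.52042021 297.11953943]] [489.08684654 180.15304095  77.0436175 ]
```

View pics/cs3.png

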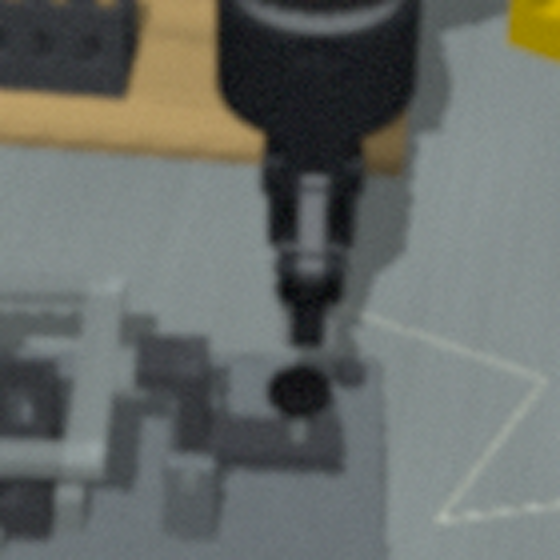

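View pics/cw3.png

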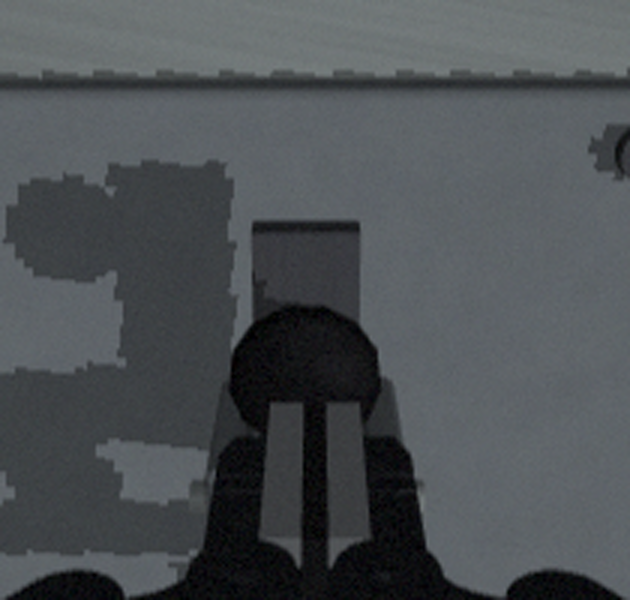

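```bash
python3 - <<'E'
from h import *
for n,z in(('wrist2',139.),('wrist3',77.1)):
    w=load(n); print(n,proj(w,[[489.2,180.2,z],[489.2,180.2,z+20],[489.2,180.2,z+35],[489.2,180.2,z+50]]).round(1), w.C.round(1))
s=load('side2'); print(proj(s,[[489.2,180.2,139]]))
M=Ro.from_quat(env.get_obs()['tcp_rot']).as_matrix(); print(M.round(3)); 
w=load('wrist3');print((M.T@(w.C-env.get_obs()['tcp_pos'])).round(1)); print((M.T@w.R.T).round(3))
print(env.get_obs()['joint_pos'])
E
```

```text
wrist2 [[285.2 248. ]
 [285.3 264.5]
 [285.3 279.2]
 [285.4 296.8]] [405.7 166.  321.2]
wrist3 [[284.9 246.2]
 [285.  262.5]
 [285.  277.2]
 [285.  294.6]] [406.2 166.2 259.6]
[[296.47191953 272.9903679 ]]
[[-0.003 -0.164  0.986]
 [-0.     0.986  0.164]
 [-1.     0.    -0.003]]
[-1.823e+02 -1.000e-01 -8.460e+01]
[[ 0.001 -0.326  0.945]
 [ 1.     0.    -0.001]
 [ 0.     0.945  0.326]]
[ 3.52396545e-01  1.46094394e-01 -2.68538531e-01  1.15895308e+00
  8.20470788e-04  1.87175388e-01]
```

```bash
python3 - <<'E'
from h import *
s=load('side3'); w=load('wrist3')
g=lambda a:(255*np.clip(a/255.,0,1)**0.4).astype(np.uint8)
a=cv2.resize(g(s.im[220:320,250:350,::-1]),None,fx=4,fy=4,interpolation=cv2.INTER_CUBIC)
b=cv2.resize(g(w.im[200:300,235:335,::-1]),None,fx=4,fy=4,interpolation=cv2.INTER_CUBIC)
cv2.imwrite('pics/g3.png',np.hstack([a,b]))
E
```

```text
(no output)
```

View pics/g3.png

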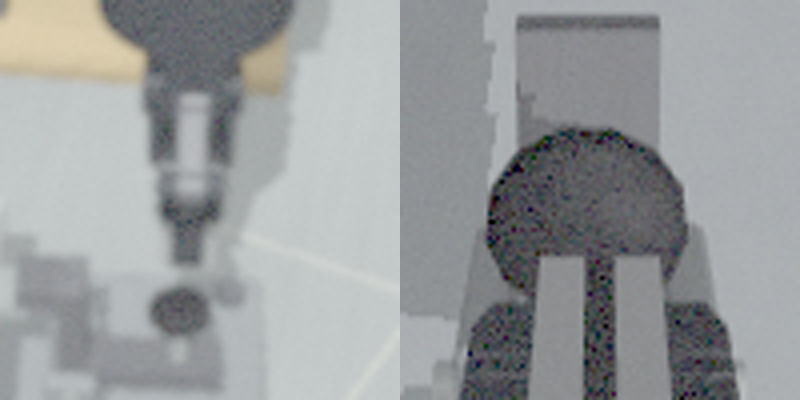

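```bash
python3 - <<'E'
from h import *
o=env.get_obs(); M=Ro.from_quat(o['tcp_rot']).as_matrix(); p=np.array([489.2,180.2,77.1])
s=load('side3'); w=load('wrist3')
for h in (0,10,20,30,35,40):
    print(h, proj(s,p+M@[-h,0,0]).round(1), proj(w,[p+M@[-h,y,-11] for y in(-5,5)]).round(1).tolist())
E
```

```text
0 [[295.4 300.5]] [[276.0, 228.3], [293.9, 228.3]]
10 [[295.5 296.2]] [[275.6, 235.3], [294.3, 235.3]]
20 [[295.7 291.9]] [[275.1, 243.1], [294.8, 243.1]]
30 [[295.8 287.5]] [[274.5, 251.8], [295.4, 251.8]]
35 [[295.9 285.2]] [[274.2, 256.5], [295.7, 256.5]]
40 [[296. 283.]] [[273.9, 261.5], [296.0, 261.5]]
```

The tips visibly stand about 34 mm above the reported TCP. With the tips closed there is clear daylight to the pad, so contact should come lower than reported. I'll keep feeling downward in small steps.

Request:
play_rows(
  deltas=[
    [0,0,-0.05,0,0,0],
    [0,0,-0.1,0,0,0],
    [0,0,-0.15,0,0,0],
  ],
)

```text
clock: 5.65
tcp_pos: [489.1, 180.2, 72.4]
tcp_rot: [-0.058, 0.706, 0.058, 0.704]
wrist_force: [0.2, -0.9, 0.4]
finger_gap: -0.2
```

Request:
play_rows(
  deltas=[
    [0,0,-0.05,0,0,0],
    [0,0,-0.1,0,0,0],
    [0,0,-0.13,0,0,0],
  ],
)

```text
clock: 5.9
tcp_pos: [489.0, 180.1, 68.2]
tcp_rot: [-0.058, 0.706, 0.058, 0.704]
wrist_force: [-0.5, -0.8, -0.3]
finger_gap: -0.2
```

```bash
python3 - <<'E'
from h import *
s=grab('side','side4'); print(env.get_obs()['tcp_pos'],env.get_obs()['wrist_force'],env.get_obs()['finger_gap'])
g=lambda a:(255*np.clip(a/255.,0,1)**0.4).astype(np.uint8)
a=cv2.resize(g(s.im[220:320,250:350,::-1]),None,fx=4,fy=4,interpolation=cv2.INTER_CUBIC)
cv2.imwrite('pics/g4.png',a)
E
```

```text
[488.88625178 180.12096987  68.09387247] [0.51810896 0.50318087 0.56739116] -0.17462787579290762
```

View pics/g4.png

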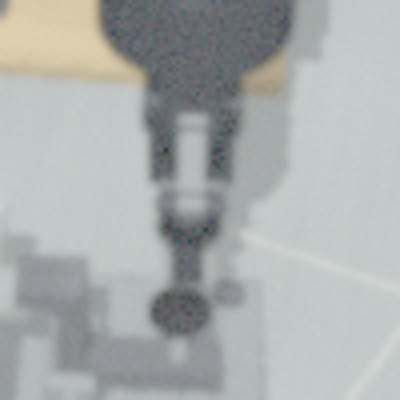

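Request:
play_rows(
  deltas=[
    [0,0,-0.05,0,0,0],
    [0,0,-0.1,0,0,0],
  ],
)

```text
clock: 6.12
tcp_pos: [488.9, 180.1, 65.0]
tcp_rot: [-0.058, 0.706, 0.058, 0.704]
wrist_force: [-0.8, 0.1, -1.0]
finger_gap: -0.1
```

Request:
play_rows(
  deltas=[
    [0,0,-0.05,0,0,0],
    [0,0,-0.1,0,0,0],
  ],
)

```text
clock: 6.28
tcp_pos: [488.9, 180.1, 61.8]
tcp_rot: [-0.058, 0.706, 0.058, 0.704]
wrist_force: [-0.1, -0.9, 0.3]
finger_gap: -0.0
```

Request:
play_rows(
  deltas=[
    [0,0,-0.04,0,0,0],
    [0,0,-0.08,0,0,0],
  ],
)

```text
clock: 6.45
tcp_pos: [488.9, 180.1, 59.2]
tcp_rot: [-0.058, 0.706, 0.058, 0.703]
wrist_force: [-0.3, -0.2, -0.1]
finger_gap: 0.3
```

Request:
play_rows(
  deltas=[
    [0,0,-0.04,0,0,0],
    [0,0,-0.08,0,0,0],
  ],
)

```text
clock: 6.62
tcp_pos: [488.9, 180.1, 56.7]
tcp_rot: [-0.058, 0.706, 0.058, 0.703]
wrist_force: [0.3, -0.0, -0.6]
finger_gap: 0.0
```

Request:
play_rows(
  deltas=[
    [0,0,-0.04,0,0,0],
    [0,0,-0.07,0,0,0],
  ],
)

```text
clock: 6.78
tcp_pos: [488.8, 180.1, 54.4]
tcp_rot: [-0.058, 0.706, 0.058, 0.703]
wrist_force: [0.4, 0.2, 0.1]
finger_gap: 0.3
```

```bash
python3 - <<'E'
from h import *
s=grab('side','side5'); w=grab('wrist','wrist5'); print(env.get_obs()['tcp_pos'],env.get_obs()['wrist_force'],env.get_obs()['finger_gap'])
g=lambda a:(255*np.clip(a/255.,0,1)**0.4).astype(np.uint8)
a=cv2.resize(g(s.im[220:320,250:350,::-1]),None,fx=4,fy=4,interpolation=cv2.INTER_CUBIC)
b=cv2.resize(g(w.im[200:300,235:335,::-1]),None,fx=4,fy=4,interpolation=cv2.INTER_CUBIC)
cv2.imwrite('pics/g5.png',np.hstack([a,b]))
E
```

```text
[488.71732306 180.03713647  54.35986303] [-0.11576558 -0.25405679 -0.74798312] 0.06006929161389263
```

View pics/g5.png

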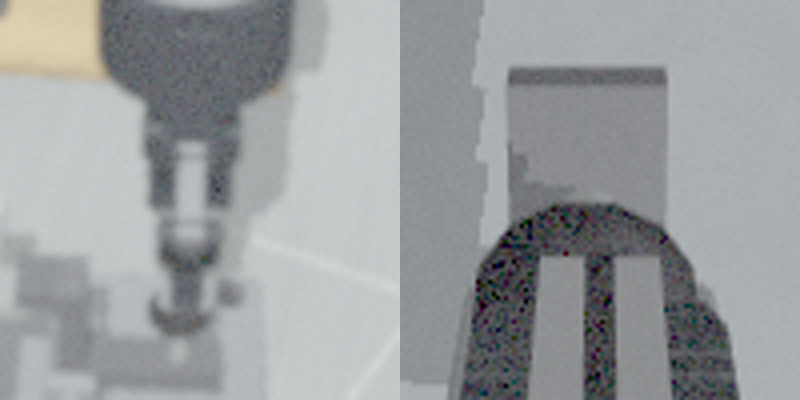

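Request:
play_rows(
  deltas=[
    [0,0,-0.03,0,0,0],
    [0,0,-0.05,0,0,0],
  ],
)

```text
clock: 7.05
tcp_pos: [488.8, 180.1, 52.8]
tcp_rot: [-0.058, 0.706, 0.058, 0.703]
wrist_force: [-0.8, 0.0, 1.1]
finger_gap: -0.1
```

Request:
play_rows(
  deltas=[
    [0,0,-0.03,0,0,0],
    [0,0,-0.05,0,0,0],
  ],
)

```text
clock: 7.22
tcp_pos: [488.5, 180.0, 51.7]
tcp_rot: [-0.058, 0.706, 0.058, 0.703]
wrist_force: [-3.4, -1.0, 6.5]
finger_gap: 0.1
```

Request:
play_rows(
  deltas=[
    [0,0,-0.03,0,0,0],
    [0,0,-0.05,0,0,0],
  ],
)

```text
clock: 7.38
tcp_pos: [487.9, 180.0, 50.9]
tcp_rot: [-0.058, 0.706, 0.058, 0.703]
wrist_force: [-5.2, -1.3, 7.4]
finger_gap: 0.3
```

```bash
python3 - <<'E'
from h import *
s=grab('side','side6'); w=grab('wrist','wrist6'); o=env.get_obs(); print(o['tcp_pos'],o['wrist_force'],o['wrist_torque'])
g=lambda a:(255*np.clip(a/255.,0,1)**0.4).astype(np.uint8)
a=cv2.resize(g(s.im[220:320,220:320,::-1]),None,fx=5,fy=5,interpolation=cv2.INTER_CUBIC)
b=cv2.resize(g(w.im[200:300,235:335,::-1]),None,fx=3,fy=3,interpolation=cv2.INTER_CUBIC)
cv2.imwrite('pics/g6.png',a);cv2.imwrite('pics/g6b.png',b)
E
```

```text
[487.78184236 179.94498912  50.78687488] [-3.44969314 -0.45915002  7.05028537] [-0.1893544   0.90836315 -0.02541859]
```

View pics/g6.png

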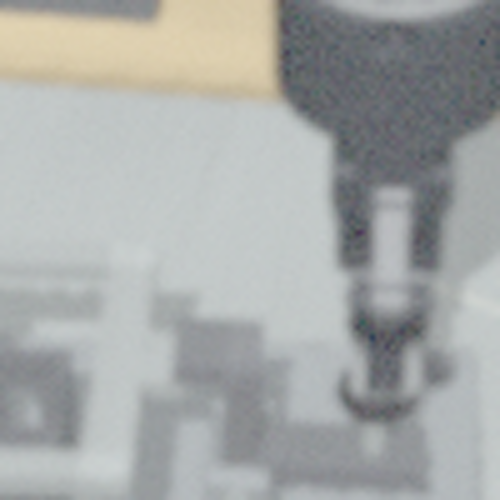

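View pics/g6b.png

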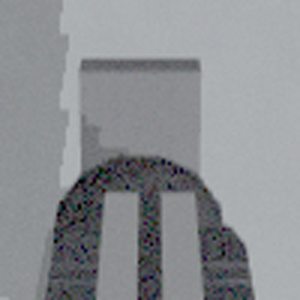

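Contact came at reported z≈52.5. The force is mostly up, with a side drag toward the robot because the pad swings on its arc. I'll keep pressing, following the arc slightly.

Request:
play_rows(
  deltas=[
    [-0.02,0,-0.03,0,0,0],
    [-0.03,0,-0.05,0,0,0],
  ],
)

```text
clock: 7.65
tcp_pos: [487.1, 179.9, 50.0]
tcp_rot: [-0.058, 0.706, 0.058, 0.703]
wrist_force: [-2.4, -1.6, 6.0]
finger_gap: -0.1
```

Request:
play_rows(
  deltas=[
    [-0.02,0,-0.03,0,0,0],
    [-0.03,0,-0.05,0,0,0],
  ],
)

```text
clock: 7.82
tcp_pos: [486.6, 179.8, 49.2]
tcp_rot: [-0.058, 0.706, 0.058, 0.704]
wrist_force: [-1.3, -1.5, 6.5]
finger_gap: 0.4
```

Request:
play_rows(
  deltas=[
    [-0.02,0,-0.04,0,0,0],
    [-0.03,0,-0.07,0,0,0],
  ],
)

```text
clock: 7.98
tcp_pos: [485.8, 179.6, 47.9]
tcp_rot: [-0.058, 0.705, 0.058, 0.704]
wrist_force: [-2.8, -1.9, 8.5]
finger_gap: 0.4
```

Request:
play_rows(
  deltas=[
    [-0.02,0,-0.04,0,0,0],
    [-0.03,0,-0.07,0,0,0],
  ],
)

```text
clock: 8.15
tcp_pos: [484.9, 179.5, 46.6]
tcp_rot: [-0.058, 0.705, 0.058, 0.704]
wrist_force: [-3.6, -2.9, 8.5]
finger_gap: 0.2
```

```bash
python3 - <<'E'
from h import *
s=grab('side','side7'); o=env.get_obs(); print(o['clock'],o['tcp_pos'],o['wrist_force'],o['wrist_torque'])
E
```

```text
8.2 [484.74992762 179.46324643  46.44122987] [-3.02072664 -1.39355415  7.2357172 ] [-0.31989831  0.4951731   0.01611448]
```

View pics/side7.png

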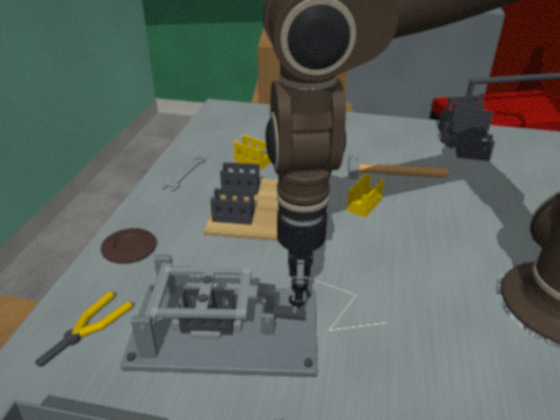

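The gate is still closed at 6 mm of travel by my estimate. A little further, staying under 18 N.

Request:
play_rows(
  deltas=[
    [0,0,-0.03,0,0,0],
    [-0.01,0,-0.06,0,0,0],
  ],
)

```text
clock: 8.37
tcp_pos: [484.3, 179.4, 45.5]
tcp_rot: [-0.058, 0.705, 0.058, 0.704]
wrist_force: [-5.0, -2.0, 9.1]
finger_gap: -0.1
```

```bash
python3 - <<'E'
from h import *
s=grab('side','side8'); o=env.get_obs(); print(o['clock'],o['tcp_pos'],o['wrist_force'],o['wrist_torque'])
cv2.imwrite('pics/g8.png',cv2.resize(s.im[180:390,110:350,::-1],None,fx=2,fy=2))
E
```

```text
8.4167 [484.09308945 179.27650839  45.25037726] [-4.47312029 -0.75791574  7.74175473] [-0.29355748  0.65232345 -0.03207088]
```

View pics/g8.png

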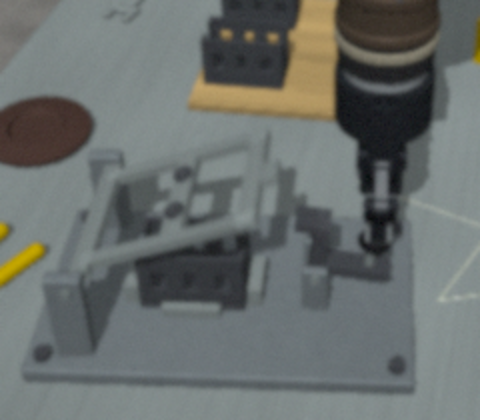

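The gate is released and swinging. I'll back off up and toward the robot.

Request:
play_rows(
  deltas=[
    [0,0,0.4,0,0,0],
    [-0.3,0,1,0,0,0],
    [-0.8,-0.1,1.8,0,0,0],
    [-1.3,-0.2,2.8,0,0,0],
    [-1.8,-0.3,3.8,0,0,0],
  ],
)

```text
clock: 8.83
tcp_pos: [429.0, 170.0, 159.7]
tcp_rot: [-0.059, 0.706, 0.058, 0.704]
wrist_force: [0.5, -0.2, -0.2]
finger_gap: -0.1
```

Request:
play_rows(
  deltas=[
    [-0.1,0,1,0,0,0],
    [-0.2,0,2,0,0,0],
    [-0.2,0,3,0,0,0],
    [-0.2,0,3.5,0,0,0],
    [-0.2,0,3.5,0,0,0],
  ],
  gripper=85,
)

```text
clock: 9.25
tcp_pos: [424.3, 170.5, 268.4]
tcp_rot: [-0.058, 0.704, 0.059, 0.706]
wrist_force: [-0.2, -0.3, -0.0]
finger_gap: 60.2
```

Request:
play_rows(
  deltas=[
    [0,0,0,0,0,0],
    [0,0,0,0,0,0],
    [0,0,0,0,0,0],
    [0,0,0,0,0,0],
    [0,0,0,0,0,0],
  ],
)

```text
clock: 9.67
tcp_pos: [424.0, 170.4, 267.4]
tcp_rot: [-0.058, 0.704, 0.058, 0.705]
wrist_force: [0.4, -0.7, 0.2]
finger_gap: 85.3
```

Request:
play_rows(
  deltas=[
    [0,0,0,0,0,0],
    [0,0,0,0,0,0],
    [0,0,0,0,0,0],
    [0,0,0,0,0,0],
    [0,0,0,0,0,0],
  ],
)

```text
clock: 10.08
tcp_pos: [424.0, 170.4, 267.5]
tcp_rot: [-0.058, 0.704, 0.058, 0.705]
wrist_force: [-0.4, -0.1, -1.0]
finger_gap: 84.6
```

```bash
python3 - <<'E'
from h import *
s=grab('side','side9'); w=grab('wrist','wrist9'); t=grab('top','top9'); o=env.get_obs(); print(o['clock'],o['tcp_pos'],o['wrist_force'],o['finger_gap'])
E
```

```text
10.2333 [423.97447022 170.40402505 267.48881686] [ 0.79370277 -0.28147961  0.54329576] 84.88383898178519
```

View pics/side9.png

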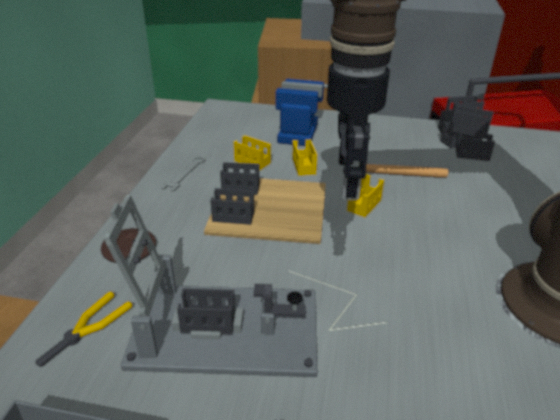

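View pics/top9.png

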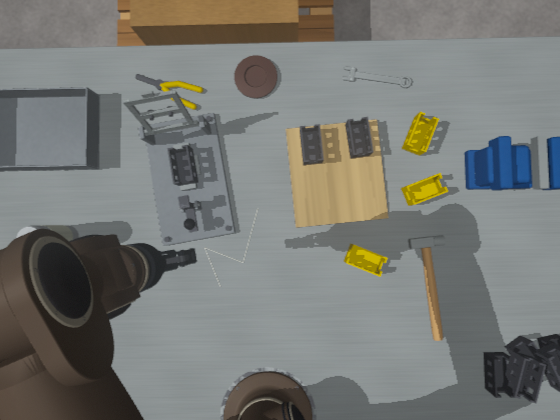

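View pics/wrist9.png

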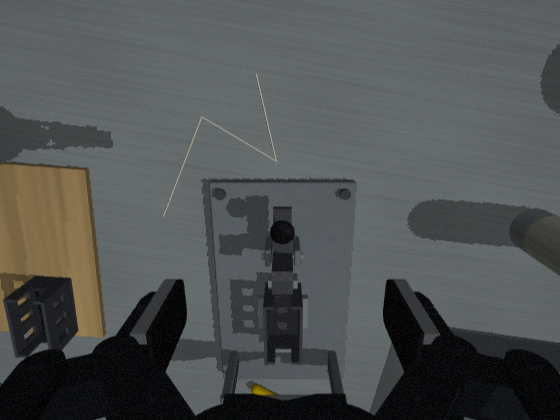

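The gate is fully open: top edge around (125,200) in the side view, nothing near it. The bracket is free, at (208,310) in the side view and (182,166) in the top view. Next I'll measure it.

```bash
python3 - <<'E'
from h import *
g=lambda a:(255*np.clip(a/255.,0,1)**0.5).astype(np.uint8)
t=load('top9'); s=load('side9'); w=load('wrist9')
cv2.imwrite('pics/a9.png',cv2.resize(g(t.im[130:210,140:240,::-1]),None,fx=7,fy=7,interpolation=cv2.INTER_CUBIC))
cv2.imwrite('pics/b9.png',cv2.resize(g(s.im[270:350,150:260,::-1]),None,fx=7,fy=7,interpolation=cv2.INTER_CUBIC))
cv2.imwrite('pics/c9.png',cv2.resize(g(w.im[270:380,230:340,::-1]),None,fx=5,fy=5,interpolation=cv2.INTER_CUBIC))
E
```

```text
(no output)
```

View pics/a9.png

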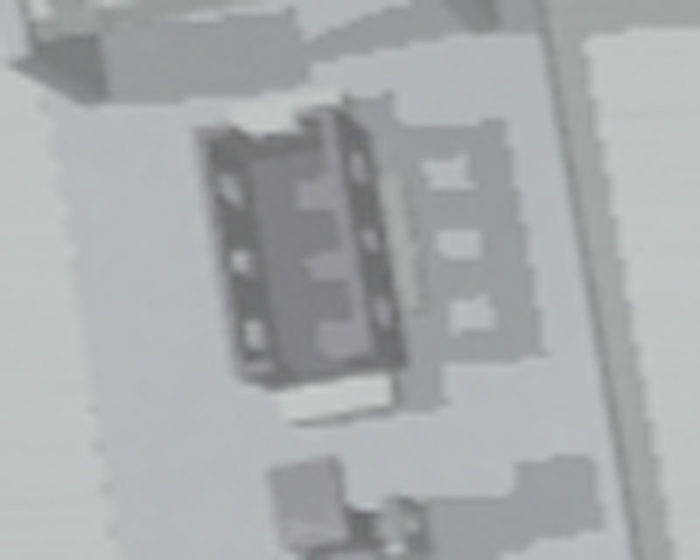

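View pics/b9.png

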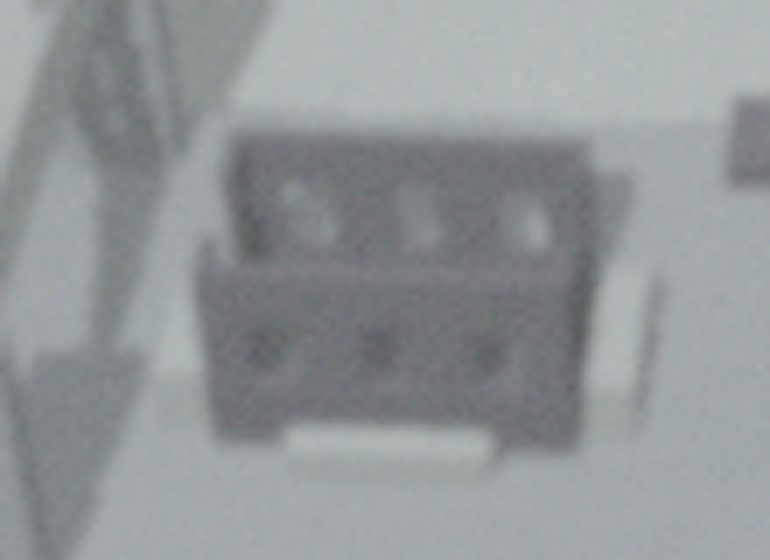

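View pics/c9.png

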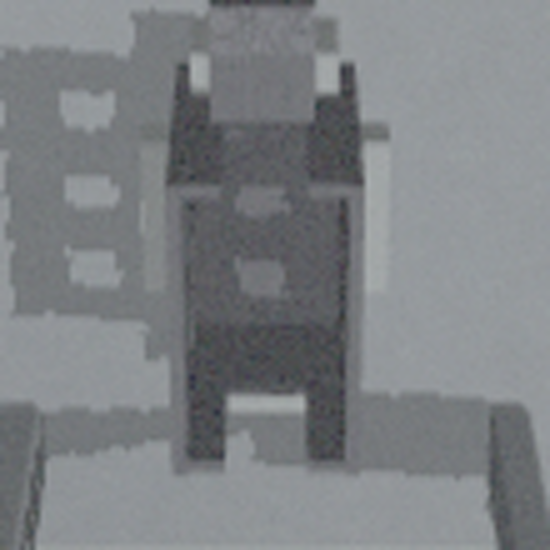

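```bash
python3 - <<'E'
from h import *
t=load('top9'); s=load('side9'); w=load('wrist9')
ct=lambda p:(np.array(p,float)+.5)/7-.5+[140,130]
cs=lambda p:(np.array(p,float)+.5)/7-.5+[150,270]
cw=lambda p:(np.array(p,float)+.5)/5-.5+[230,270]
M=[[45,25],[-45,25],[45,-25],[-45,-25]]
for n,W in(('top',toz(t,ct([[196,130],[237,380],[343,106],[378,360]]),76)),('side',toz(s,cs([[203,262],[578,268],[235,135],[592,145]]),76)),('wrist',toz(w,cw([[372,468],[365,186],[172,470],[168,186]]),76))):
    th,tt,R,res=fit2(M,W); print(n,W[:,:2].round(1).tolist(),'\n  yaw',round(th,3),tt.round(1),res.round(1).tolist())
    d=tt-FIX; print('  in fixture',d@[np.cos(FY),np.sin(FY)],d@[-np.sin(FY),np.cos(FY)])
W=toz(w,[[208,180],[355,181]],16);print(W.round(1),np.linalg.norm(W[1]-W[0]))
# finger tips in side9
E
```

```text
top [[677.0, 234.4], [588.1, 219.9], [684.5, 182.3], [594.3, 170.2]] 
  yaw 0.144 [636.  201.7] [[0.0, 1.5], [0.3, -0.1], [0.4, -1.1], [-0.7, -0.3]]
  in fixture 27.47742347908454 -3.506808884763759
side [[675.9, 234.6], [588.8, 217.8], [683.7, 192.3], [596.9, 177.2]] 
  yaw 0.183 [636.3 205.5] [[-0.1, -3.7], [1.3, -4.0], [-1.4, 3.2], [0.3, 4.5]]
  in fixture 28.468231134986183 0.14051340077730345
wrist [[676.5, 238.4], [590.5, 220.7], [685.9, 186.1], [598.6, 172.2]] 
  yaw 0.178 [637.9 204.4] [[-1.2, 1.5], [1.3, -0.3], [-0.7, -1.6], [0.6, 0.5]]
  in fixture 29.777984512560412 -1.211058390262601
[[464.8  78.3  16. ]
 [435.4 263.   16. ]] 186.9710739978551
```

Request:
play_rows(
  deltas=[
    [1.2,0.2,-0.3,0,0,0],
    [2.4,0.4,-0.6,0,0,0],
    [3.6,0.6,-1,0,0,0],
    [4.8,0.8,-1.4,0,0,0],
    [6,1,-1.8,0,0,0],
  ],
)

```text
clock: 10.65
tcp_pos: [605.7, 200.7, 213.0]
tcp_rot: [-0.058, 0.704, 0.058, 0.705]
wrist_force: [0.1, 0.2, 0.8]
finger_gap: 84.7
```

Request:
play_rows(
  deltas=[
    [0.5,0.05,-0.6,0,0,0],
    [1,0.1,-1.3,0,0,0],
    [1.1,0.13,-2.1,0,0,0],
    [1.1,0.13,-2.7,0,0,0],
    [1.1,0.13,-3.2,0,0,0],
  ],
)

```text
clock: 11.07
tcp_pos: [638.4, 204.3, 114.3]
tcp_rot: [-0.058, 0.705, 0.058, 0.705]
wrist_force: [-0.3, 0.1, 0.4]
finger_gap: 84.8
```

Request:
play_rows(
  deltas=[
    [0,0,0,0,0,0],
    [0,0,0,0,0,0],
    [0,0,0,0,0,0],
  ],
)

```text
clock: 11.32
tcp_pos: [638.7, 204.4, 115.1]
tcp_rot: [-0.058, 0.705, 0.058, 0.705]
wrist_force: [-0.1, -0.5, -0.2]
finger_gap: 84.9
```

```bash
python3 - <<'E'
from h import *
s=grab('side','side10'); w=grab('wrist','wrist10'); plan([636.6,204.3,40],FY+np.pi/2)
o=env.get_obs();print(o['joint_pos'].round(3))
g=lambda a:(255*np.clip(a/255.,0,1)**0.6).astype(np.uint8)
cv2.imwrite('pics/g10.png',cv2.resize(g(s.im[150:360,100:340,::-1]),None,fx=2.8,fy=2.8))
E
```

```text
pos [639.2 204.6 116. ] d [-0.085 -0.01  -2.532] turn [-0.007  0.02   0.025] F [-0.72 -0.55 -0.58] t 11.4167 gap 84.5
[0.31  0.412 0.17  1.326 0.    0.145]
```

View pics/g10.png

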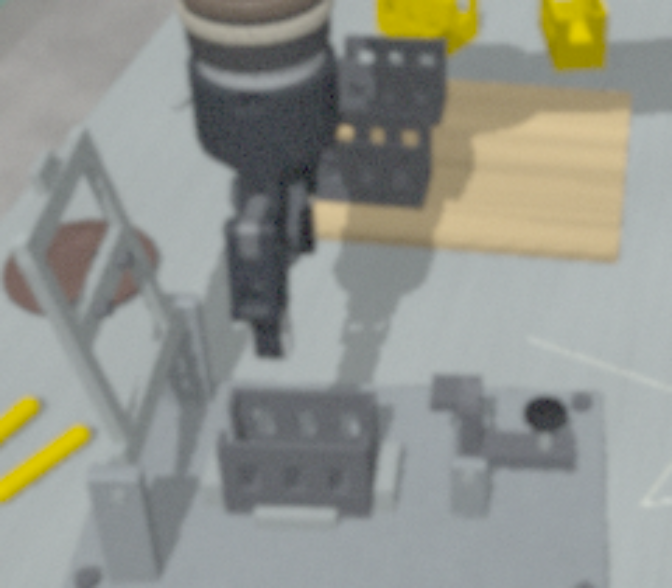

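View pics/wrist10.png

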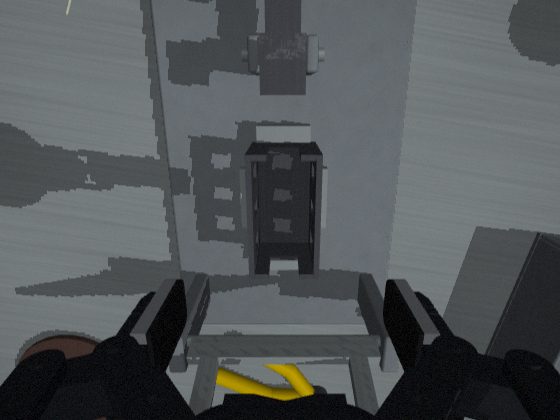

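```bash
python3 - <<'E'
from h import *
s=load('side10'); w=load('wrist10')
n=np.array([-np.sin(FY),np.cos(FY)])
for off in (42,48,55):
  P=np.array([638.8,204.5])+off*n
  for z in (116,135,150,165): print(off,z,proj(s,[[*P,z]]).round(1))
# tips in wrist10
o=env.get_obs(); M=Ro.from_quat(o['tcp_rot']).as_matrix()
for h in (0,20,35,45,55): print(h,proj(w,[o['tcp_pos']+M@[-h,y,z] for y in(-42.5,42.5) for z in (-11,11)]).round(0).tolist())
E
```

```text
42 116 [[199.8 298.4]]
42 135 [[198.9 289.6]]
42 150 [[198.1 282.5]]
42 165 [[197.3 275.3]]
48 116 [[199.2 301.1]]
48 135 [[198.2 292.3]]
48 150 [[197.4 285.2]]
48 165 [[196.6 277.9]]
55 116 [[198.5 304.4]]
55 135 [[197.5 295.5]]
55 150 [[196.6 288.4]]
55 165 [[195.8 281.1]]
0 [[209.0, 228.0], [212.0, 264.0], [361.0, 228.0], [358.0, 264.0]]
20 [[201.0, 243.0], [204.0, 281.0], [369.0, 243.0], [366.0, 281.0]]
35 [[194.0, 257.0], [198.0, 297.0], [376.0, 257.0], [373.0, 298.0]]
45 [[188.0, 267.0], [192.0, 310.0], [382.0, 267.0], [378.0, 310.0]]
55 [[182.0, 279.0], [187.0, 323.0], [388.0, 279.0], [384.0, 324.0]]
```

Fingers are centred across the bracket in the wrist view (fingers at 164 and 404, bracket at 284). The open tips show about 50 mm above the reported TCP, consistent with the shut offset of about 34 mm. I'll descend to grasp height, allowing for that.

Request:
play_rows(
  deltas=[
    [-0.08,0,-0.5,0,0,0],
    [-0.08,0,-1,0,0,0],
    [-0.08,0,-1.6,0,0,0],
    [-0.08,0,-2.1,0,0,0],
    [-0.08,0,-2.5,0,0,0],
  ],
)

```text
clock: 11.83
tcp_pos: [637.0, 204.7, 41.1]
tcp_rot: [-0.058, 0.704, 0.058, 0.706]
wrist_force: [-0.4, -0.6, -0.1]
finger_gap: 85.3
```

Request:
play_rows(
  deltas=[
    [0,0,-0.2,0,0,0],
    [0,0,-0.4,0,0,0],
    [0,0,-0.6,0,0,0],
    [0,0,-0.6,0,0,0],
    [0,0,-0.6,0,0,0],
  ],
)

```text
clock: 12.25
tcp_pos: [637.2, 204.8, 23.4]
tcp_rot: [-0.058, 0.704, 0.058, 0.706]
wrist_force: [0.1, 0.1, 0.1]
finger_gap: 84.7
```

```bash
python3 - <<'E'
from h import *
s=grab('side','side11'); w=grab('wrist','wrist11'); plan([636.6,204.3,4],FY+np.pi/2)
g=lambda a:(255*np.clip(a/255.,0,1)**0.6).astype(np.uint8)
cv2.imwrite('pics/g11.png',cv2.resize(g(s.im[200:360,120:320,::-1]),None,fx=3.5,fy=3.5))
E
```

```text
pos [637.5 204.9  23.9] d [-0.032 -0.019 -0.663] turn [-0.015  0.046  0.025] F [-0.45  0.86 -0.31] t 12.35 gap 84.7
```

View pics/g11.png

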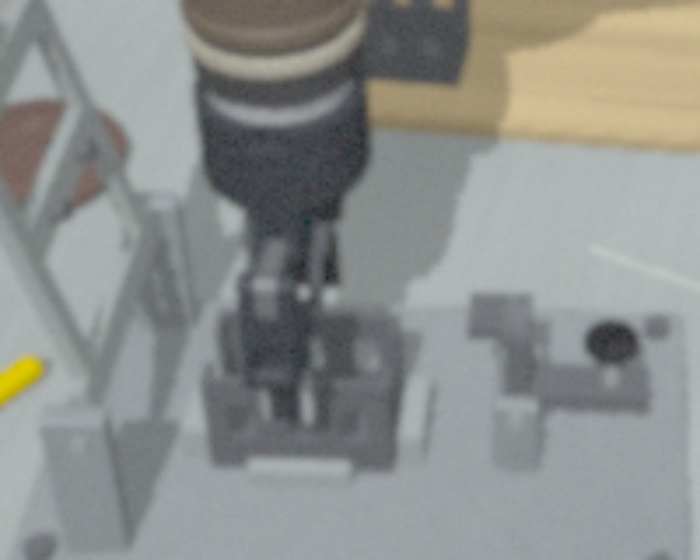

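View pics/wrist11.png

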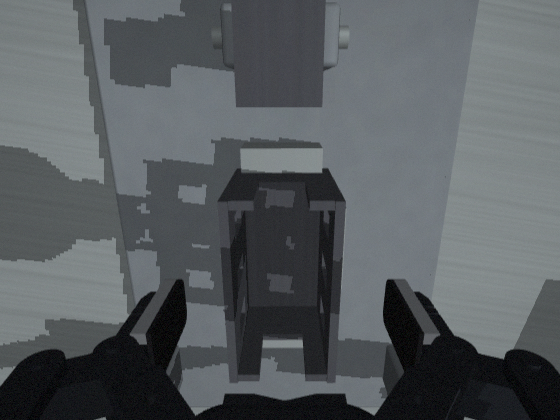

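Request:
play_rows(
  deltas=[
    [0,0,-0.2,0,0,0],
    [0,0,-0.4,0,0,0],
    [-0.02,0,-0.6,0,0,0],
    [-0.02,0,-0.68,0,0,0],
    [-0.02,0,-0.68,0,0,0],
  ],
)

```text
clock: 12.77
tcp_pos: [636.1, 204.6, 2.1]
tcp_rot: [-0.058, 0.704, 0.058, 0.705]
wrist_force: [0.7, 0.4, -0.9]
finger_gap: 85.3
```

Request:
play_rows(
  deltas=[
    [0,0,0,0,0,0],
    [0,0,0,0,0,0],
    [0,0,0,0,0,0],
    [0,0,0,0,0,0],
    [0,0,0,0,0,0],
  ],
  gripper=58,
  newtons=40,
)

```text
clock: 13.18
tcp_pos: [636.2, 204.7, 2.4]
tcp_rot: [-0.058, 0.704, 0.058, 0.706]
wrist_force: [-0.6, 0.3, -0.0]
finger_gap: 57.8
```

```bash
python3 - <<'E'
from h import *
s=grab('side','side12'); w=grab('wrist','wrist12'); plan([636.6,204.3,4],FY+np.pi/2)
g=lambda a:(255*np.clip(a/255.,0,1)**0.6).astype(np.uint8)
cv2.imwrite('pics/g12.png',cv2.resize(g(s.im[200:360,120:320,::-1]),None,fx=3.5,fy=3.5))
E
```

```text
pos [636.2 204.6   2.3] d [ 0.014 -0.011  0.057] turn [-0.009  0.027  0.025] F [-0.38 -0.38 -0.04] t 13.2833 gap 58.0
```

View pics/g12.png

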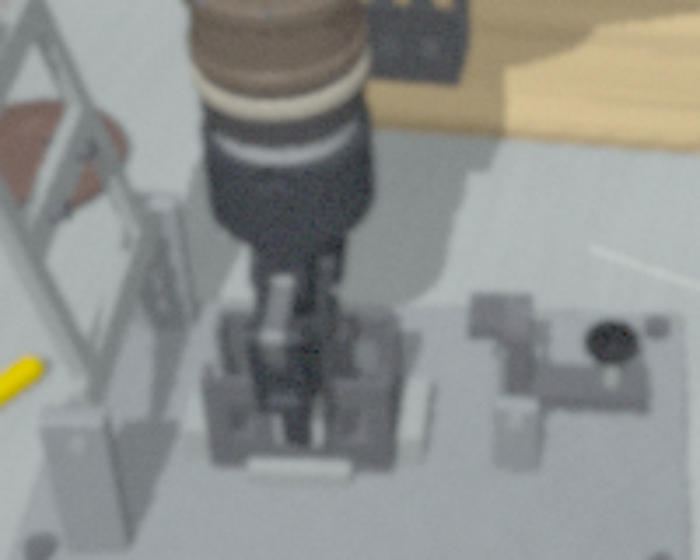

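View pics/wrist12.png

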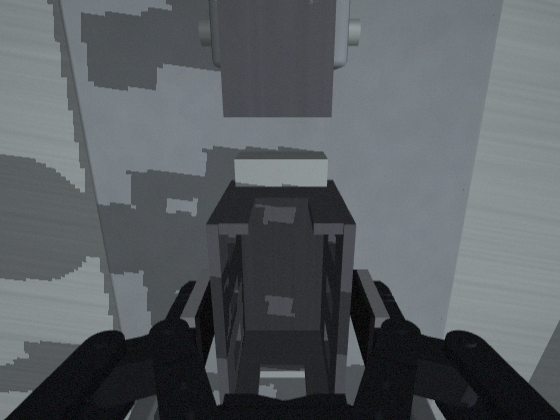

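The fingers straddle both walls, tips about 10 mm above the side locators. I'll rise 6 mm to sit in the upper half, then grip.

Request:
play_rows(
  deltas=[
    [0,0,0.1,0,0,0],
    [0,0,0.2,0,0,0],
    [0,0,0.2,0,0,0],
  ],
)

```text
clock: 13.53
tcp_pos: [636.7, 204.8, 9.3]
tcp_rot: [-0.058, 0.703, 0.059, 0.706]
wrist_force: [-0.4, 0.3, -0.2]
finger_gap: 57.9
```

Request:
play_rows(
  deltas=[
    [0,0,0,0,0,0],
    [0,0,0,0,0,0],
    [0,0,0,0,0,0],
    [0,0,0,0,0,0],
    [0,0,0,0,0,0],
  ],
  gripper=40,
  newtons=45,
)

```text
clock: 13.95
tcp_pos: [637.0, 204.9, 9.8]
tcp_rot: [-0.058, 0.703, 0.059, 0.706]
wrist_force: [0.2, -0.4, 4.0]
finger_gap: 49.0
```

Request:
play_rows(
  deltas=[
    [0,0,0,0,0,0],
    [0,0,0,0,0,0],
    [0,0,0,0,0,0],
  ],
)

```text
clock: 14.2
tcp_pos: [637.0, 204.9, 9.8]
tcp_rot: [-0.058, 0.703, 0.059, 0.706]
wrist_force: [-0.3, 0.2, 4.2]
finger_gap: 49.0
```

Gripped at 49 mm. Lifting straight up.

Request:
play_rows(
  deltas=[
    [0,0,0.15,0,0,0],
    [0,0,0.35,0,0,0],
    [0,0,0.6,0,0,0],
    [0,0,0.9,0,0,0],
    [0,0,1.2,0,0,0],
  ],
)

```text
clock: 14.62
tcp_pos: [636.9, 204.9, 46.5]
tcp_rot: [-0.058, 0.703, 0.059, 0.706]
wrist_force: [0.4, 0.4, -2.9]
finger_gap: 49.3
```

Request:
play_rows(
  deltas=[
    [0,0,0.4,0,0,0],
    [0,0,0.9,0,0,0],
    [0,0,1.5,0,0,0],
    [0,0,2.1,0,0,0],
    [0,0,2.5,0,0,0],
  ],
)

```text
clock: 15.03
tcp_pos: [637.5, 205.1, 124.5]
tcp_rot: [-0.058, 0.702, 0.059, 0.707]
wrist_force: [0.1, -0.2, -2.7]
finger_gap: 49.2
```

```bash
python3 - <<'E'
from h import *
s=grab('side','side13'); t=grab('top','top13'); plan([636.6,204.3,4],FY+np.pi/2)
E
```

```text
pos [638.5 205.4 125.2] d [-0.063 -0.037 -4.041] turn [-0.034  0.106  0.024] F [ 0.18  0.03 -3.02] t 15.1333 gap 49.4
```

View pics/side13.png

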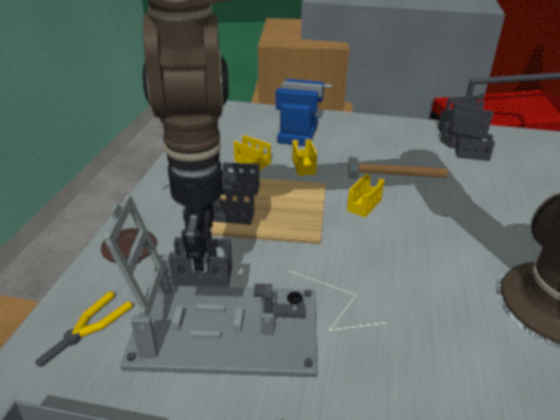

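The bracket is lifted out cleanly (weight about 3 N) and the gate is still open. Carrying it to the free half of the board.

Request:
play_rows(
  deltas=[
    [-0.1,-0.5,0.2,0,0.05,-0.1],
    [-0.25,-1.3,0.4,0,0.1,-0.2],
    [-0.45,-2.3,0.5,0,0.1,-0.3],
    [-0.7,-3.4,0.5,0,0.1,-0.4],
    [-0.95,-4.5,0.5,0,0.1,-0.5],
  ],
)

```text
clock: 15.55
tcp_pos: [609.2, 68.8, 139.8]
tcp_rot: [-0.042, 0.706, 0.044, 0.706]
wrist_force: [0.4, -1.0, -3.4]
finger_gap: 49.2
```

Request:
play_rows(
  deltas=[
    [-0.25,-1.1,0,0,0,-0.1],
    [-0.5,-2.2,0,0,0,-0.2],
    [-0.75,-3.3,0,0,0,-0.3],
    [-1,-4.4,0,0,0,-0.4],
    [-1.2,-5.5,0,0,0,-0.5],
  ],
)

```text
clock: 15.97
tcp_pos: [571.6, -98.0, 139.4]
tcp_rot: [-0.026, 0.707, 0.028, 0.706]
wrist_force: [0.8, 0.2, -4.0]
finger_gap: 49.1
```

```bash
python3 - <<'E'
from h import *
plan([556,-191,45],.081+np.pi/2)
E
```

```text
pos [571.6 -98.  139.4] d [-0.519 -3.099 -3.146] turn [-0.027 -0.013  0.048] F [ 0.75  0.24 -3.99] t 15.9667 gap 49.1
```

Request:
play_rows(
  deltas=[
    [-0.2,-1,0,0,0,0.02],
    [-0.35,-1.9,0,0,0,0.05],
    [-0.45,-2.6,0,0,0,0.05],
    [-0.52,-3.0,0,0,0,0.05],
    [-0.52,-3.1,0,0,0,0.05],
  ],
)

```text
clock: 16.38
tcp_pos: [554.9, -193.1, 138.9]
tcp_rot: [-0.027, 0.707, 0.028, 0.706]
wrist_force: [0.8, 0.1, -2.5]
finger_gap: 49.1
```

Request:
play_rows(
  deltas=[
    [0,0,0,0,0,0],
    [0,0,0,0,0,0],
    [0,0,0,0,0,0],
  ],
)

```text
clock: 16.63
tcp_pos: [555.0, -192.0, 138.8]
tcp_rot: [-0.027, 0.707, 0.029, 0.706]
wrist_force: [0.3, -0.2, -3.0]
finger_gap: 49.1
```

```bash
python3 - <<'E'
from h import *
plan([556,-191,16],.081+np.pi/2)
s=grab('side','side14'); t=grab('top','top14'); plan([556,-191,16],.081+np.pi/2)
cv2.imwrite('pics/g14.png',np.hstack([cv2.resize(s.im[130:260,180:360,::-1],(540,390)),]))
E
```

```text
pos [ 555.  -192.   138.8] d [ 0.033  0.032 -4.092] turn [-0.032 -0.027  0.019] F [ 0.27 -0.21 -3.02] t 16.6333 gap 49.1
pos [ 555.1 -191.9  138.9] d [ 0.029  0.031 -4.095] turn [-0.03  -0.025  0.014] F [ 0.12  0.21 -2.27] t 16.7333 gap 49.3
```

View pics/side14.png

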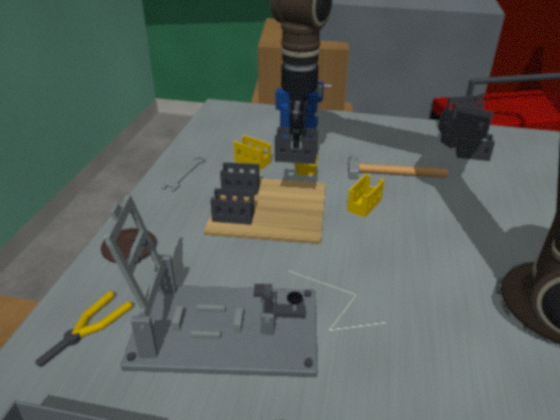

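View pics/top14.png

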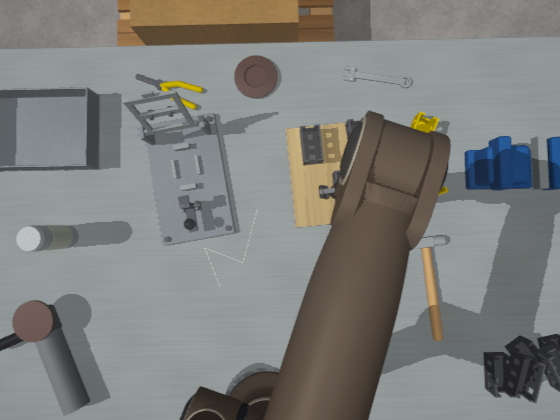

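The bracket hangs over the free half, in front of the two finished ones in the side view at (297,150). Descending.

Request:
play_rows(
  deltas=[
    [0.03,0.02,-0.6,0,0,0],
    [0.03,0.02,-1.3,0,0,0],
    [0.03,0.02,-2,0,0,0],
    [0.03,0.02,-2.6,0,0,0],
    [0.03,0.02,-3,0,0,0],
  ],
)

```text
clock: 17.15
tcp_pos: [555.3, -190.0, 46.9]
tcp_rot: [-0.027, 0.708, 0.03, 0.705]
wrist_force: [-1.2, -0.1, -2.2]
finger_gap: 49.1
```

Request:
play_rows(
  deltas=[
    [0,0,-0.3,0,0,0],
    [0,0,-0.5,0,0,0],
    [0,0,-0.7,0,0,0],
    [0,0,-0.8,0,0,0],
    [0,0,-0.8,0,0,0],
  ],
)

```text
clock: 17.57
tcp_pos: [555.4, -189.8, 22.7]
tcp_rot: [-0.028, 0.708, 0.03, 0.705]
wrist_force: [0.1, 0.4, -3.4]
finger_gap: 49.2
```

```bash
python3 - <<'E'
from h import *
s=grab('side','side15'); plan([556,-191,6],.081+np.pi/2)
cv2.imwrite('pics/g15.png',cv2.resize(s.im[100:260,180:380,::-1],None,fx=3.5,fy=3.5))
E
```

```text
pos [ 555.6 -190.    23.2] d [ 0.014 -0.035 -0.572] turn [-0.038 -0.044 -0.004] F [-0.04 -0.17 -3.34] t 17.6167 gap 48.9
```

View pics/g15.png

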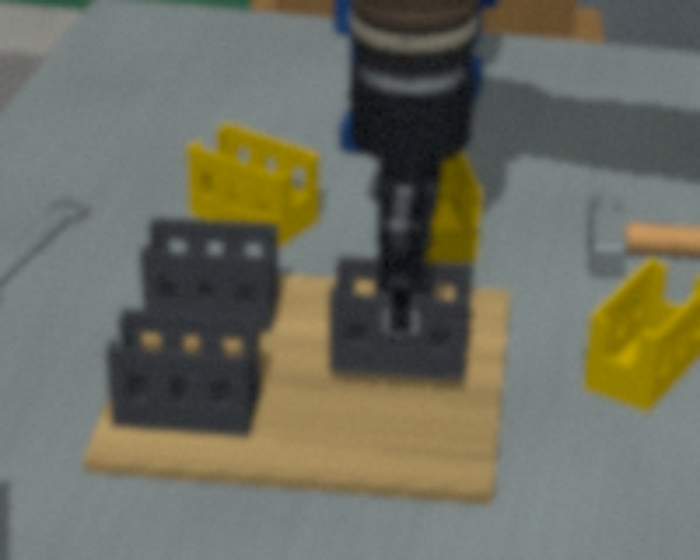

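Request:
play_rows(
  deltas=[
    [0.01,-0.02,-0.1,-0.04,-0.04,0],
    [0.01,-0.02,-0.2,-0.04,-0.04,0],
    [0.01,-0.02,-0.3,-0.04,-0.04,0],
    [0.01,-0.02,-0.38,-0.04,-0.04,0],
    [0.01,-0.02,-0.42,-0.04,-0.04,0],
  ],
)

```text
clock: 18.03
tcp_pos: [555.6, -190.5, 10.1]
tcp_rot: [-0.029, 0.707, 0.029, 0.706]
wrist_force: [0.6, 0.1, -3.2]
finger_gap: 49.0
```

Request:
play_rows(
  deltas=[
    [0,0,-0.03,0,0,0],
    [0,0,-0.05,0,0,0],
    [0,0,-0.05,0,0,0],
  ],
)

```text
clock: 18.28
tcp_pos: [555.6, -190.5, 8.5]
tcp_rot: [-0.029, 0.707, 0.029, 0.706]
wrist_force: [-0.1, -0.5, -3.4]
finger_gap: 49.2
```

Request:
play_rows(
  deltas=[
    [0,0,-0.02,0,0,0],
    [0,0,-0.04,0,0,0],
    [0,0,-0.04,0,0,0],
  ],
)

```text
clock: 18.53
tcp_pos: [555.5, -190.5, 7.2]
tcp_rot: [-0.029, 0.707, 0.029, 0.706]
wrist_force: [0.3, -0.3, -4.0]
finger_gap: 49.3
```

Request:
play_rows(
  deltas=[
    [0,0,-0.02,0,0,0],
    [0,0,-0.04,0,0,0],
    [0,0,-0.04,0,0,0],
  ],
)

```text
clock: 18.78
tcp_pos: [555.6, -190.5, 6.0]
tcp_rot: [-0.029, 0.707, 0.029, 0.706]
wrist_force: [-0.3, 1.0, -3.6]
finger_gap: 49.2
```

Request:
play_rows(
  deltas=[
    [0,0,-0.02,0,0,0],
    [0,0,-0.04,0,0,0],
    [0,0,-0.04,0,0,0],
  ],
)

```text
clock: 19.03
tcp_pos: [555.6, -190.6, 5.8]
tcp_rot: [-0.029, 0.707, 0.029, 0.706]
wrist_force: [-3.1, 0.4, 5.2]
finger_gap: 49.4
```

Touchdown at z≈5.8, as predicted. Releasing.

Request:
play_rows(
  deltas=[
    [0,0,0.01,0,0,0],
    [0,0,0.01,0,0,0],
    [0,0,0.01,0,0,0],
    [0,0,0.01,0,0,0],
    [0,0,0.01,0,0,0],
  ],
  gripper=56,
  newtons=20,
)

```text
clock: 19.45
tcp_pos: [555.7, -190.6, 6.2]
tcp_rot: [-0.029, 0.707, 0.029, 0.706]
wrist_force: [-0.1, -0.4, -0.4]
finger_gap: 55.7
```

Request:
play_rows(
  deltas=[
    [0,0,0,0,0,0],
    [0,0,0,0,0,0],
    [0,0,0,0,0,0],
    [0,0,0,0,0,0],
  ],
  gripper=72,
)

```text
clock: 19.78
tcp_pos: [555.7, -190.6, 6.1]
tcp_rot: [-0.029, 0.707, 0.029, 0.706]
wrist_force: [-0.0, 0.2, -0.3]
finger_gap: 71.8
```

```bash
python3 - <<'E'
from h import *
w=grab('wrist','wrist16'); plan([556,-191,100],.081+np.pi/2)
E
```

```text
pos [ 555.7 -190.6    6.1] d [ 0.01  -0.014  3.13 ] turn [ 0.003 -0.002 -0.004] F [-0.41  0.03 -0.65] t 19.8333 gap 72.0
```

View pics/wrist16.png

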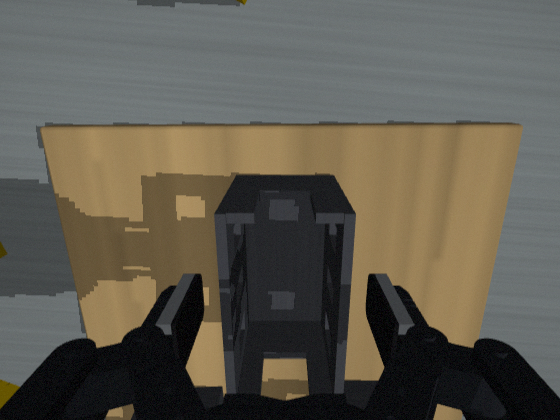

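Both fingers are clear of the upright bracket at (285,290), so I'll lift away and back toward the robot.

Request:
play_rows(
  deltas=[
    [0,0,0.4,0,0,0],
    [0,0,1,0,0,0],
    [0,0,1.8,0,0,0],
    [0,0,2.8,0,0,0],
    [0,0,3.8,0,0,0],
  ],
)

```text
clock: 20.25
tcp_pos: [555.1, -190.4, 120.8]
tcp_rot: [-0.029, 0.707, 0.029, 0.706]
wrist_force: [1.4, 0.6, 0.7]
finger_gap: 71.9
```

Request:
play_rows(
  deltas=[
    [-0.5,0,1,0,0,0],
    [-1.4,0,1.6,0,0,0],
    [-2.6,0,2,0,0,0],
    [-3.8,0,2,0,0,0],
    [-5,0,2,0,0,0],
  ],
)

```text
clock: 20.67
tcp_pos: [404.3, -190.4, 181.7]
tcp_rot: [-0.029, 0.706, 0.029, 0.707]
wrist_force: [0.0, -0.1, -0.4]
finger_gap: 72.0
```

Request:
play_rows(
  deltas=[
    [0,0,0,0,0,0],
    [0,0,0,0,0,0],
    [0,0,0,0,0,0],
  ],
)

```text
clock: 20.92
tcp_pos: [404.8, -190.7, 182.1]
tcp_rot: [-0.029, 0.706, 0.028, 0.707]
wrist_force: [0.4, 1.0, 0.7]
finger_gap: 72.0
```

```bash
python3 - <<'E'
from h import *
s=grab('side','side17'); t=grab('top','top17'); plan([556,-191,100],.081+np.pi/2)
a=load('top0')
E
```

```text
pos [ 405.3 -190.6  181.6] d [ 5.023 -0.014 -2.719] turn [ 0.009  0.007 -0.015] F [-0.11  0.14 -0.06] t 21.0167 gap 72.2
```

View pics/side17.png

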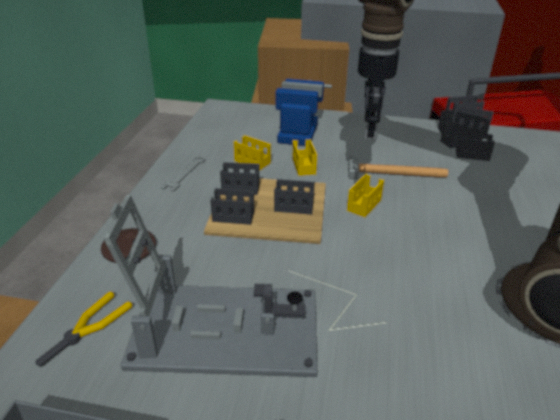

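View pics/top17.png

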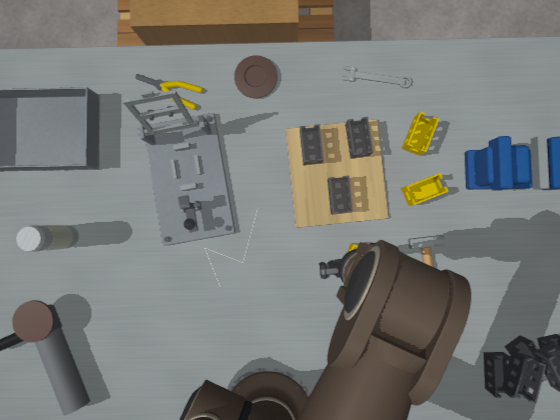

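Everything looks right: the bracket stands on the near half of the board (top view 341,195) with the gate open. I'll check numerically that the finished brackets haven't moved, then hand in.

```bash
python3 - <<'E'
from h import *
a=load('top0');b=load('top17')
sl=(slice(118,168),slice(296,376))
print('done diff max/mean',cv2.absdiff(a.im[sl],b.im[sl]).max(),cv2.absdiff(a.im[sl],b.im[sl]).mean())
a=load('side0');b=load('side17'); sl=(slice(158,225),slice(205,262))
print('side diff',cv2.absdiff(a.im[sl],b.im[sl]).max(),cv2.absdiff(a.im[sl],b.im[sl]).mean())
o=env.get_obs(); print(o['clock'],np.abs(o['qd']).max())
print(env.close_job())
E
```

```text
done diff max/mean 13 8.737333333333334
side diff 18 2.563236449332286
21.0167 0.010513261315654018
the job is handed in; nothing more can be done
None
```

The job is done and handed in at about 21 s, with the bracket standing upright on the free half of the board. No verdict came back.

- **Latch and gate:** I pressed the pad straight down with shut fingers. The gate let go at about 7 mm of travel from first contact, and no force reading on the way passed about 9 N up plus 5 N sideways drag. I then backed off, and the pictures show the gate fully open with nothing near it.
- **Bracket:** I gripped it across the long walls, with a measured gap of 49 mm. It came out straight up, weighing about 3 N. I lowered it until the board took the load (about 5 N upward reading) and released it in two steps. The hand then went up and back, clear of everything.
- **Last checks:** Top and side pictures show the new bracket upright beside the two finished ones, with the arm clear. Those two look unmoved against the first pictures: pixel differences were at most 13 (top) and 18 (side) out of 255. The top picture's mean difference of 8.7 looks like an overall brightness change.

**Disagreements:**
- **Fingertip height:** The shut fingertips stood about 34 mm farther back than the reported TCP, by picture and by feel. I set the press and grasp heights from pictures and contact instead. The touchdown on the board then matched my prediction (z = 5.8 reported).
- **Bracket lengths:** The finished brackets' lengths run along the board's x, not y as the text says. I set the new one down parallel to them.

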